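# Turn the double-sided vanity mirror over

## Robot

A 6-joint arm with a two-finger parallel gripper is mounted at the origin on the work surface. World frame = base frame: x ahead of the robot, y to its left, z up, the work surface at z = 0. Lengths are in m, angles in rad, forces in N, time in s.
With the tool pointing down it reaches from about 0.375 to 0.925 m from the base axis. Payload 5.7 kg.
Tool frame: the origin (TCP) lies on the centre line of the jaws, within the pads' length; the fingertips stand 17 mm ahead of it and the grasp point (between the pads) lies 2 mm behind it; z points along the fingers, y is the direction in which the jaws open and shut (so a half turn about z gives the same grasp; the last joint's range is limited). The gripper opens to 85 mm and grips with 20 to 120 N. Pads are 22 mm wide; open, the fingers measure 114 mm over their backs; the gripper's body (76 mm by 85 mm) begins 54 mm behind the grasp point. The pads swing forward as they close: fully open they stand 13 mm farther back than shut.
Start: joints at [-1.348, 0.359, 1.51, -0, 1.272, -0.115], TCP at [0.199, -0.566, 0.248] pointing down, gripper open.
Joint ranges: [-2.97, 2.97], [-1.01, 2.36], [0.21, 2.38], [-0.96, 4.11], [0.2, 2.71], [-2.98, 2.98]. Speed limits (rad/s): [2.39, 2.39, 3.14, 3.14, 3.14, 3.14].

## Interface

Orientations are given as a unit quaternion [x, y, z, w].
In Python, from plant import r gives the robot as it stands.
- The arm moves only by the tool move_arm, never from a script. Its arguments are lists of equal length, an entry for each row: "grip": the closure, from 0 (fully open) to 1 (shut); "offset": the shift along the tool's x, y, z in m, a list of three; "angular": the turn, a rotation vector about the tool's x, y, z in rad, a list of three. In form: {"grip": [grip, ...], "offset": [[x, y, z], ...], "angular": [[wx, wy, wz], ...]}. A call has exactly 8 rows; each row is the pose to reach, as a shift and turn from the pose commanded when the call began, along the tool's axes at that moment; what a row does not reach only later rows make up. A row lasts 1/10 s, in which the tool goes at most 50 mm and 8.59 degrees, less where a joint would pass 70% of its speed; a pose out of reach is approached as far as the arm can. A call with a gripper value outside its range is refused whole. The fingers move at their own pace and stop on an object; "newtons" is the grip in N (left out, the last holds). Time passes only in rows, so rows that repeat a pose let the fingers close, or fill a call up. It gives the time, the measured TCP pose, the force and the opening at its end, in the units of the state.
- r.state(): the state, without advancing time (a new reading comes with each control period).
- r.camera(name): name is "scene" or "top"; returns a dict with "image" (420x560x3 uint8, red, green, blue), "camera_matrix" (3x3 intrinsics, pixels), "world_to_cam" (4x4, takes a point from world to camera coordinates). Camera axes: x right, y down, z forward; pixel columns grow to the right and rows downward; lengths in m; the calibration is good to about 2 mm. A picture is of the moment at which its call begins. There is no depth.
- r.close_job(): hands the job in, once; it reports no verdict.
Trained networks look in a picture, given as the dict that the camera call returned (one of the last four; its "shot" number tells which), for a name from the list of things; names that differ only in an ending like _2 or _b are one class to them, and where a whole thing is asked for, a point or a joint stands for the part that bears it (a point fixed in the world has none). Each returns a list of dicts, best first, with "p" (0 to 1); they miss things now and then, are a little off and sometimes report something else, mostly with a low value. They report only what shows in the picture. A call takes as long as a camera call.
- r.look_for(name, picture): "point" ([column, row] in pixels, amid what is visible of it).
- r.masks_of(name, picture): "region" (420x560 bool, what is visible of it) and "point" ([column, row] in pixels, amid what is visible of it).
The state is a dict: "time_s": time; "joint_pos": joint angles; "qvel": joint speeds; "joint_efforts": joint torques, N m; "eef_pos": TCP position; "tcp_rot": TCP orientation; "wrist_force": force on the tool from outside, world axes, zero at the start; "wrist_torque": the same for the moment, N m; "opening": opening from 0.0 (shut) to 1.0 (fully open).
Only numpy, scipy, OpenCV 4.12 (cv2) and the standard library are available. Lean on these libraries where they do the work, as an engineer would, in place of code of your own. Each camera call takes 0.05 s, during which the arm holds its last target.

## Task

Turn the round vanity mirror over in its stand, pushing it round with the fingertips without pinching it, until it is upright again with its magnifying side, now at the back, to the front where the plain side was. Leave the stand standing where it is and do not disturb the other things on the cabinet.

Things in the scene. Friction and masses are not known exactly. Their poses are not given: they have to be found in the camera images.
- mirror_stand: bright metal stand of the round vanity mirror, loose on the cabinet top, 0.9 kg plus 0.3 kg of mirror. Origin: centre of the foot's underside (z = 0). Own x points away from the robot side (yaw within 0.5 rad of world x), y along the mirror's pivot line, z up. Foot: disc 150 across, 15 high; stem 14 thick up to 90; yoke: see pivot
- pivot (a point): point of the stand at the middle of the mirror's pivot line, 180 above the foot's underside; axes as the stand's. From the stem a half-round yoke of 8 mm rod (radius 94 to rod centre, in the stand's y-z plane) reaches up both sides to the pivots at y = +-94; thumb screws 16 across reach out to y = +-108
- foot_front (a point): point on the front edge of the stand's foot, 75 mm from its origin along the stand's own -x, 5 mm up
- mirror (a joint): turn of the mirror about the pivot line, rad. 0: upright, plain side to the robot side; grows as the top edge is pushed away from the robot side (stand's +x); 1.571: level, plain side up; 3.142 or -3.142: upright, magnifying side to the robot side. Turns a full turn either way, balanced; pivot friction (0.07 N m, 1 N at the rim) holds it at any angle. Starts within -0.35 to 0.35
- mirror_center (a point): centre of the mirror, on the pivot line. The mirror is a flat disc 164 across and 14 thick in all (a steel hoop 164 across, 5 thick, between two sides 160 across). Own x: the disc's axis, out of the magnifying side; own z: to the edge that is uppermost at joint 0
- plain_side: the plain half of the mirror, turning with it: flat glass nearly to the edge, 160 across; outer face 7 mm from the mirror's centre along the mirror's own -x. Origin and axes as the mirror's (origin at the mirror's centre)
- magnifying_side: the magnifying half of the mirror, turning with it: a smaller dished glass, 114 across, sunk in a broad stepped surround 160 across; outer face 7 mm from the mirror's centre along the mirror's own +x. Origin and axes as the mirror's
- dish: empty white ceramic dish, 100 across, 26 high, beside the stand; origin at the centre of its underside. Bystander
- pin_jar: glass jar of bobby pins with an aluminium twist cap, 60 across, 84 high, behind the stand; origin at the centre of its underside. Bystander
- comb: orange comb lying flat, 180 x 38 x 5, in front of the stand, its length along its own x; origin under its centre. Bystander
- hair_pick: dark silicone hair pick lying flat, 160 x 66 x 10, beside the stand, tines to its own +x; origin on its underside near the middle. Bystander
- spray_can: aluminium hair spray can with white cap, 52 across, 190 high, off to the robot's left; origin at the centre of its underside. Bystander
- cream_pot: low cream pot, 66 across, 44 high, off to the robot's left; origin at the centre of its underside. Bystander

How it is judged:
At the end, for the whole second after the job is handed in: The mirror is turned half a turn, either way round (mirror within 0.2 rad of 3.142 or -3.142), magnifying side to the robot side, and still. The stand is at rest upright, its centre and the front edge of its foot each within 25 mm of where they were ((value of joint mirror between 2.94 and 3.34 rad or value of joint mirror between -3.34 and -2.94 rad) and velocity of joint mirror between -0.05 and 0.05 rad/s and angle between mirror_stand's own z axis and vertical below 0.03 rad and linear speed of mirror_stand below 0.01 m/s and distance of each of mirror_stand, foot_front from where it was at the start of the episode below 0.025 m); the robot touches nothing.
It fails at once if the mirror pinched between the fingers (both sides pressed with more than 1 N at once) (contact force between the fingers and plain_side above 1 N and contact force between the fingers and magnifying_side above 1 N).
It fails at once if the stand lifted or tipped (10 mm, 0.2 rad) (height (world z) of mirror_stand above 0.01 m or angle between mirror_stand's own z axis and vertical above 0.2 rad).
It fails at once if the stand pushed more than 40 mm from its place (distance of any of mirror_stand, foot_front from where it was at the start of the episode above 0.04 m).
It fails at once if another thing on the cabinet moved more than 20 mm (distance of any of dish, pin_jar, comb, hair_pick, spray_can, cream_pot from where it was at the start of the episode above 0.02 m).
It also fails if it takes over 53 s, if anything falls off the work surface, if the arm or the gripper's body presses on something with over 40 N, if the wrist force passes 120 N, or if a joint passes its speed limit or range.

## Working session

There is one attempt and no reset: what is moved stays moved. The work goes in short steps, Python scripts to look and compute and a tool call to move; the robot and the scene stay as the last step left them, time stands still between calls to the robot, and variables do not carry over. Pictures are saved under pics/ and viewed, and the job is handed in when it is done.

Besides the shell and the picture viewer there is one more tool, called after ">>>" as name(argument=value, ...) on one line, values as JSON. move_arm: Moves the arm, as the interface text tells. Its arguments: {"type":"object","properties":{"grip":{"type":"array","items":{"type":"number"}},"offset":{"type":"array","items":{"type":"array","items":{"type":"number"}}},"angular":{"type":"array","items":{"type":"array","items":{"type":"number"}}},"newtons":{"type":"number"}},"required":["grip","offset","angular"]}

```bash
ls; mkdir -p pics
python3 - <<'E'
from plant import r
import cv2,numpy as np
print(r.state())
for n in ["scene","top"]:
    p=r.camera(n); cv2.imwrite(f"pics/{n}0.png",p["image"][:,:,::-1])
    print(n,p["camera_matrix"].round(1).tolist(),p["world_to_cam"].round(4).tolist())
    for t in ["mirror_stand","mirror","plain_side","magnifying_side","dish","pin_jar","comb","hair_pick","spray_can","cream_pot"]:
        l=r.masks_of(t,p)
        print(t,[(d["point"],round(d["p"],2),int(d["region"].sum())) for d in l[:2]])
E
```

```text
pics
{'time_s': 0.0, 'joint_pos': array([-1.34806532e+00,  3.59496647e-01,  1.51144367e+00, -6.03211946e-06,
        1.27248473e+00, -1.15117328e-01]), 'qvel': array([-0.0005403 ,  0.00019299, -0.00126293, -0.00075595,  0.00030896,
        0.00172723]), 'joint_efforts': array([ 3.95324632e-04, -5.27629387e+01, -2.78617591e+01, -8.12701910e-05,
        1.32718190e-02, -1.68831468e-05]), 'eef_pos': array([ 0.19871138, -0.56545147,  0.24745425]), 'tcp_rot': array([ 9.85765645e-01,  1.68122732e-01, -5.21517575e-05, -9.14716218e-04]), 'wrist_force': array([-0.33992109, -0.41166267, -0.38253928]), 'wrist_torque': array([0.01057437, 0.01920411, 0.01801055]), 'opening': 0.9983343918790001}
scene [[413.3, 0.0, 276.1], [0.0, 413.3, 209.9], [0.0, 0.0, 1.0]] [[0.2906, 0.9566, -0.022, -0.2628], [0.5183, -0.1767, -0.8367, -0.1544], [-0.8043, 0.2317, -0.5472, 1.4837], [0.0, 0.0, 0.0, 1.0]]
mirror_stand [([264.7, 208.1], 0.6, 4748), ([266.5, 190.3], 0.57, 2595)]
mirror [([264.0, 188.7], 0.7, 2554)]
plain_side [([268.3, 203.1], 0.17, 4678)]
magnifying_side [([266.9, 188.3], 0.59, 2483)]
dish [([313.8, 213.9], 0.91, 555)]
pin_jar []
comb [([224.5, 224.2], 0.71, 259)]
hair_pick [([209.2, 280.8], 0.79, 974)]
spray_can [([392.4, 200.3], 0.85, 1345)]
cream_pot [([355.6, 200.7], 0.84, 425)]
top [[522.3, 0.0, 280.2], [0.0, 522.3, 214.5], [0.0, 0.0, 1.0]] [[0.0042, -0.9999, -0.0106, 0.0855], [-0.9913, -0.0028, -0.1319, 0.5852], [0.1319, 0.0111, -0.9912, 1.1016], [0.0, 0.0, 0.0, 1.0]]
mirror_stand [([277.1, 243.8], 0.75, 3974)]
mirror [([276.0, 232.7], 0.71, 1486)]
plain_side [([275.6, 235.1], 0.79, 970)]
magnifying_side [([284.7, 219.4], 0.57, 74)]
dish [([206.4, 281.0], 0.69, 1640), ([275.3, 234.5], 0.65, 1371)]
pin_jar [([261.1, 190.2], 0.58, 752)]
comb [([310.1, 312.3], 0.75, 639), ([277.0, 242.4], 0.35, 4114)]
hair_pick [([355.7, 208.3], 0.66, 1426)]
spray_can [([114.6, 223.9], 0.93, 1140)]
cream_pot [([140.6, 288.0], 0.89, 766)]
```

Run:
```python
import cv2
a=cv2.imread("pics/scene0.png")[110:330,150:430]; cv2.imwrite("pics/s0c.png",cv2.resize(a,None,fx=2.7,fy=2.7,interpolation=3))
a=cv2.imread("pics/top0.png")[140:360,80:400]; cv2.imwrite("pics/t0c.png",cv2.resize(a,None,fx=2.5,fy=2.5,interpolation=3))
```

```text
(no output)
```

View pics/s0c.png

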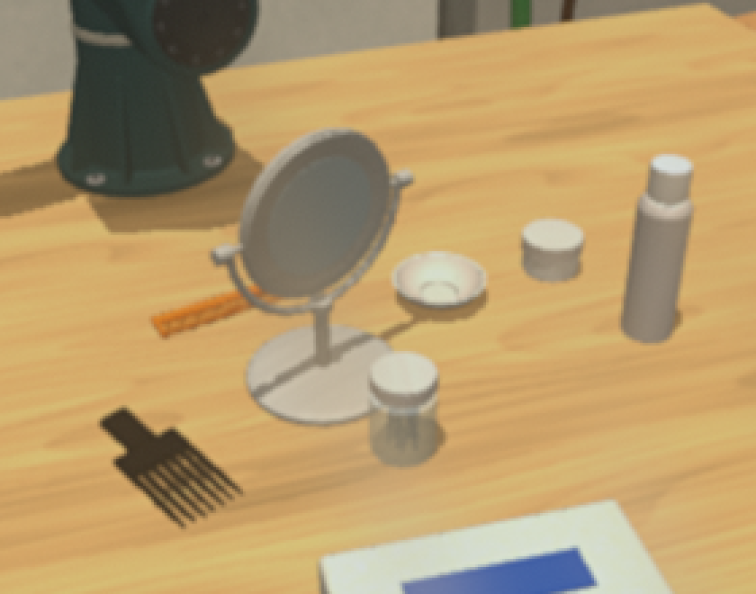

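View pics/t0c.png

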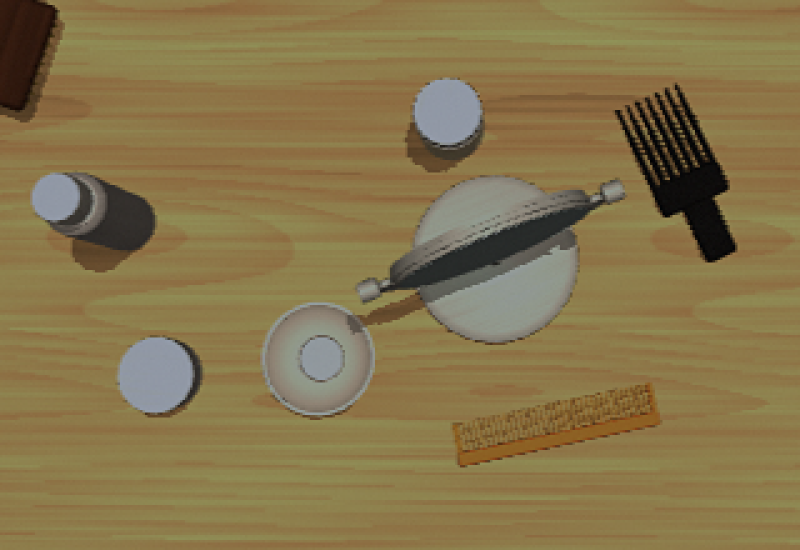

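The scene view is from the far side, looking back at the robot. It shows the magnifying side, with the screws near (233,204) and (299,177). In the top view the foot is near (278,244) and the screws near (227,256) and (325,216). Next I fit the stand pose and mirror angle.

```bash
cat > h.py <<'E'
import numpy as np,cv2
from scipy.optimize import least_squares
from scipy.spatial.transform import Rotation as R
def proj(p,X):
    X=np.atleast_2d(X); c=X@p["world_to_cam"][:3,:3].T+p["world_to_cam"][:3,3]
    q=c@p["camera_matrix"].T; return q[:,:2]/q[:,2:]
def ray(p,uv,z):
    W=np.linalg.inv(p["world_to_cam"]); d=W[:3,:3]@np.linalg.inv(p["camera_matrix"])@np.array([uv[0],uv[1],1.]); o=W[:3,3]
    return o+d*(z-o[2])/d[2]
def stand(x,y,yaw,P): 
    c,s=np.cos(yaw),np.sin(yaw); P=np.atleast_2d(P)
    return np.c_[x+c*P[:,0]-s*P[:,1],y+s*P[:,0]+c*P[:,1],P[:,2]]
t=np.linspace(0,2*np.pi,73)
def foot(z=.015): return np.c_[.075*np.cos(t),.075*np.sin(t),0*t+z]
def rim(th,dx=0,r=.082):
    # own axes: x axis out of magn; z up; rotate about y by th
    P=np.c_[0*t+dx,r*np.cos(t),r*np.sin(t)]
    return R.from_euler('y',th).apply(P)+[0,0,.18]
def draw(p,x,y,yaw,th,f,box,sc):
    im=cv2.resize(p["image"][:,:,::-1],None,fx=sc,fy=sc,interpolation=cv2.INTER_CUBIC)
    for P,col in [(foot(),(0,0,255)),(rim(th,-.007,.08),(0,255,0)),(rim(th,.007,.08),(255,0,0)),(np.array([[0,-.108,.18],[0,.108,.18]]),(255,0,255))]:
        q=proj(p,stand(x,y,yaw,P)); cv2.polylines(im,[((q+.5)*sc*8).astype(np.int32)],False,col,1,cv2.LINE_AA,3)
    b=[int(v*sc) for v in box]; cv2.imwrite(f,im[b[1]:b[3],b[0]:b[2]])
E
python3 - <<'E'
from h import *
from plant import r
ps,pt=r.camera("scene"),r.camera("top")
tips={'L':np.array([0,.101,.18]),'R':np.array([0,-.101,.18])}
def res(v):
    x,y,yaw=v; o=[]
    for p,L,Rr in ((pt,(227.2,256),(325.2,216)),(ps,(299.3,176.7),(232.6,204.4))):
        o+=list((proj(p,stand(x,y,yaw,tips['L']))-L).ravel()); o+=list((proj(p,stand(x,y,yaw,tips['R']))-Rr).ravel())
    o+=list((proj(pt,stand(x,y,yaw,foot())).mean(0)-(278.4,244)))
    return o
s=least_squares(res,[.5,0,.0]); print(s.x,np.round(s.fun,1))
best=[]
for th in np.arange(-.4,.41,.02):
    sc=0
    for p in (ps,pt):
        m=r.masks_of("mirror",p)[0]["region"] if th<-.39 else M[id(p)]
        if th<-.39:
            if 'M' not in globals(): M={}
            M[id(p)]=m
        z=np.zeros(m.shape,np.uint8)
        pts=np.vstack([proj(p,stand(*s.x,rim(th,d,rr))) for d,rr in((-.007,.08),(.007,.08),(0,.082))])
        cv2.fillConvexPoly(z,cv2.convexHull(pts.astype(np.float32)).round().astype(np.int32),1)
        sc+=(m&(z>0)).sum()/(m|(z>0)).sum()
    best.append((round(sc,3),round(th,2)))
best.sort(); print(best[-5:])
th=best[-1][1]
draw(ps,*s.x,th,"pics/s1.png",(200,130,330,270),5)
draw(pt,*s.x,th,"pics/t1.png",(190,180,350,290),5)
for n in ["dish","pin_jar","comb","hair_pick","spray_can","cream_pot"]:
    for p in (pt,ps):
        l=r.look_for(n,p)
        if l: print(n,ray(p,l[0]["point"],{'dish':.015,'pin_jar':.084 if p is pt else .042,'spray_can':.19 if p is pt else .095,'cream_pot':.044}.get(n,.0)).round(3),round(l[0]["p"],2))
E
```

```text
[0.52492201 0.09424714 0.39056964] [-0.9  0.  -0.5  0.  -1.7 -1.  -1.8 -0.3 -1.4 -1.5]
[(np.float64(1.737), np.float64(0.1)), (np.float64(1.792), np.float64(0.08)), (np.float64(1.798), np.float64(0.02)), (np.float64(1.842), np.float64(0.06)), (np.float64(1.862), np.float64(0.04))]
dish [0.438 0.247 0.015] 0.62
dish [0.444 0.252 0.015] 0.64
pin_jar [0.635 0.129 0.084] 0.71
pin_jar [0.638 0.141 0.042] 0.58
comb [ 0.381 -0.001  0.   ] 0.75
hair_pick [ 0.596 -0.081  0.   ] 0.69
hair_pick [0.413 0.522 0.   ] 0.27
spray_can [0.542 0.393 0.19 ] 0.81
spray_can [0.555 0.429 0.095] 0.76
cream_pot [0.425 0.382 0.044] 0.75
cream_pot [0.45  0.374 0.044] 0.63
```

View pics/s1.png

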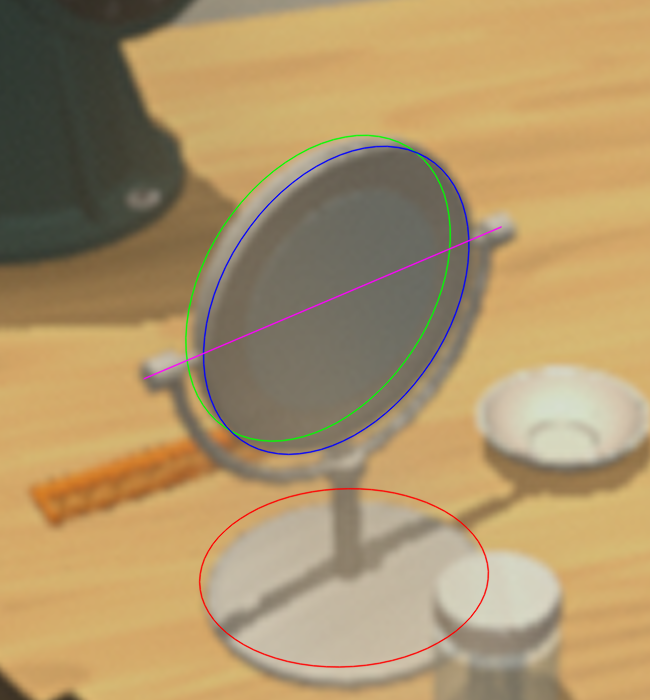

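View pics/t1.png

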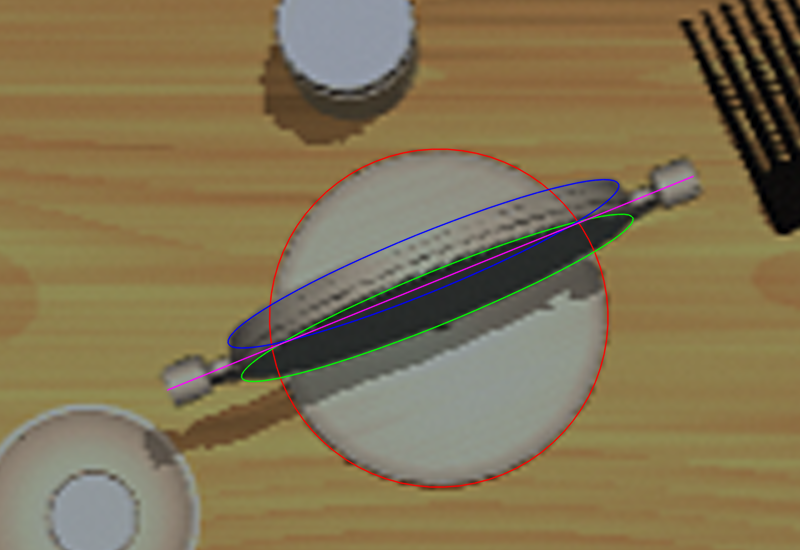

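```bash
cat >> h.py <<'E'
SX,SY,YAW=.526,.094,.395
def pose(lx,ly,tipz,b,yaw=None):
    """tip (17 mm ahead of tcp) at local lx,ly, height tipz, forward tilt b"""
    Rm=R.from_euler('z',YAW if yaw is None else yaw)*R.from_quat([1,0,0,0])*R.from_euler('y',b)
    tip=stand(SX,SY,YAW,[lx,ly,tipz])[0]
    return tip-.017*Rm.apply([0,0,1]),Rm
def rel(tgt,cur=None):
    from plant import r
    s=r.state(); p0,R0=(s["eef_pos"],R.from_quat(s["tcp_rot"])) if cur is None else cur
    print("off",R0.inv().apply(tgt[0]-p0).round(4).tolist(),"ang",(R0.inv()*tgt[1]).as_rotvec().round(3).tolist())
def loc():
    from plant import r
    s=r.state(); Rm=R.from_quat(s["tcp_rot"]); tip=s["eef_pos"]+.017*Rm.apply([0,0,1])
    l=stand(0,0,-YAW,tip-[SX,SY,0])[0]; z=Rm.apply([0,0,1]); zl=stand(0,0,-YAW,z)[0]
    f=stand(0,0,-YAW,s["wrist_force"])[0]
    print("t",s["time_s"].__round__(2),"tip local",l.round(4),"tilt",np.arctan2(zl[0],-zl[2]).round(3),"F loc",f.round(2),"q",s["joint_pos"].round(2),"op",round(s["opening"],2))
E
python3 -c "
from h import *
loc(); rel(pose(.06,0,.36,0)); rel(pose(.06,0,.238,0))"
```

```text
t 1.9 tip local [-0.556  -0.4833  0.2313] tilt 0.0 F loc [-0.34  0.83  0.21] q [-1.35  0.36  1.51  0.    1.27 -0.12] op 1.0
off [0.5873, -0.5178, -0.1286] ang [-0.0, -0.0, -0.057]
off [0.5873, -0.5177, -0.0066] ang [-0.0, -0.0, -0.057]
```

>>> move_arm(grip=[1,1,1,1,1,1,1,1], offset=[[0,0,-0.04],[0.02,-0.02,-0.08],[0.05,-0.045,-0.11],[0.085,-0.075,-0.13],[0.12,-0.105,-0.13],[0.155,-0.135,-0.13],[0.19,-0.165,-0.13],[0.225,-0.195,-0.13]], angular=[[0,0,0],[0,0,0],[0,0,-0.02],[0,0,-0.03],[0,0,-0.04],[0,0,-0.05],[0,0,-0.057],[0,0,-0.057]], newtons=20)

```text
time_s: 2.7
eef_pos: [0.347, -0.3058, 0.3786]
tcp_rot: [0.981, 0.196, 0.0, 0.0]
wrist_force: [0.7, -0.3, 1.0]
opening: 0.002
```

```bash
python3 -c "
from h import *
loc(); rel(pose(.06,0,.36,0))"
```

```text
t 2.7 tip local [-0.319  -0.3002  0.3616] tilt 0.0 F loc [ 0.5  -0.55  1.02] q [-0.87  0.05  1.59  0.    1.5   0.3 ] op 0.0
off [0.3789, -0.3003, 0.0015] ang [0.001, -0.0, -0.0]
```

>>> move_arm(grip=[1,1,1,1,1,1,1,1], offset=[[0.037,-0.03,0],[0.075,-0.06,0],[0.112,-0.09,0],[0.15,-0.12,0],[0.187,-0.15,0],[0.225,-0.18,0],[0.262,-0.21,0],[0.3,-0.24,0]], angular=[[0,0,0],[0,0,0],[0,0,0],[0,0,0],[0,0,0],[0,0,0],[0,0,0],[0,0,0]])

```text
time_s: 3.5
eef_pos: [0.5316, 0.0314, 0.3785]
tcp_rot: [0.981, 0.196, 0.0, 0.0]
wrist_force: [0.9, -0.4, 0.1]
opening: 0.0
```

```bash
python3 -c "
from h import *
loc(); rel(pose(.06,0,.36,0)); rel(pose(.06,0,.238,0))"
```

```text
t 3.5 tip local [-0.0189 -0.06    0.3615] tilt 0.0 F loc [ 0.65 -0.74  0.13] q [-0.07  0.17  1.46 -0.    1.52  1.11] op 0.0
off [0.0789, -0.06, 0.0016] ang [0.0, -0.0, 0.0]
off [0.0788, -0.06, 0.1236] ang [0.0, -0.0, 0.0]
```

>>> move_arm(grip=[1,1,1,1,1,1,1,1], offset=[[0.03,-0.022,0],[0.06,-0.045,0],[0.079,-0.06,0],[0.079,-0.06,0.025],[0.079,-0.06,0.05],[0.079,-0.06,0.075],[0.079,-0.06,0.1],[0.079,-0.06,0.11]], angular=[[0,0,0],[0,0,0],[0,0,0],[0,0,0],[0,0,0],[0,0,0],[0,0,0],[0,0,0]])

```text
time_s: 4.3
eef_pos: [0.5794, 0.1151, 0.2658]
tcp_rot: [0.981, 0.196, -0.002, -0.0]
wrist_force: [-0.5, 0.0, -0.2]
opening: -0.006
```

Run:
```python
from h import *
from plant import r
loc()
ps,pt=r.camera("scene"),r.camera("top")
draw(ps,SX,SY,YAW,.04,"pics/s2.png",(190,80,330,250),4)
draw(pt,SX,SY,YAW,.04,"pics/t2.png",(190,130,350,290),4)
s=r.state(); tip=s["eef_pos"]+.017*R.from_quat(s["tcp_rot"]).apply([0,0,1])
print((proj(ps,tip)-[190,80])*4,(proj(pt,tip)-[190,130])*4)
```

```text
t 4.3 tip local [ 0.0574 -0.001   0.2488] tilt -0.004 F loc [-0.44  0.23 -0.17] q [0.08 0.33 1.51 0.   1.31 1.25] op -0.01
[[363.04778375 367.98736938]] [[293.91628282 286.50340088]]
```

View pics/s2.png

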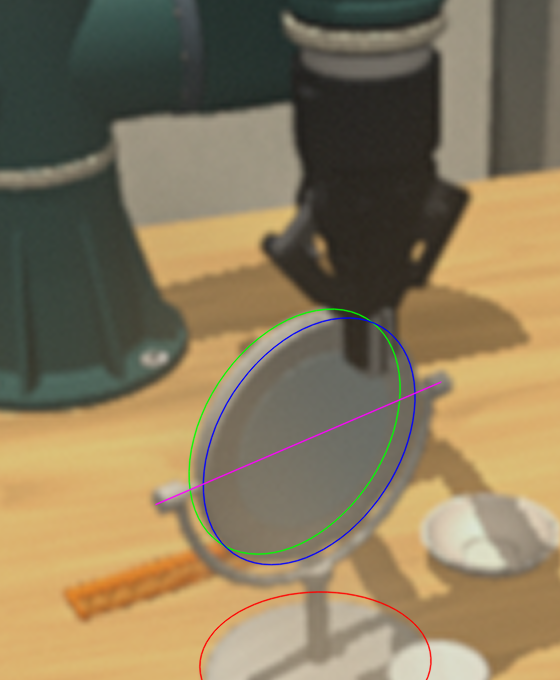

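View pics/t2.png

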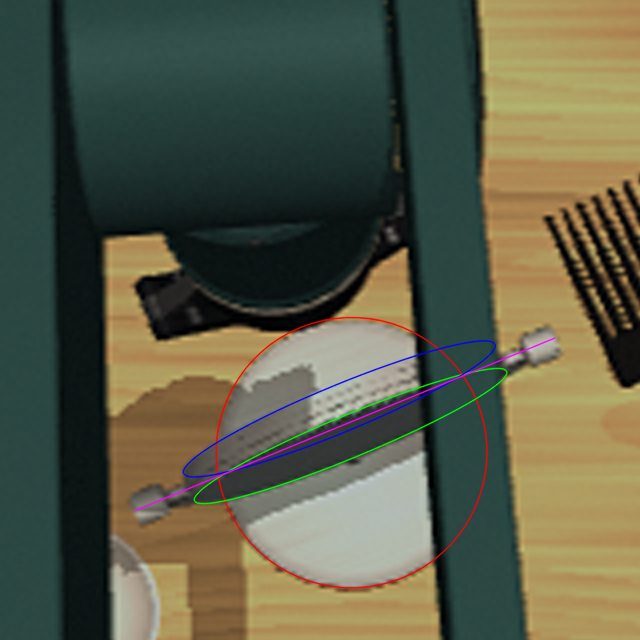

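The mirror still fits the model, and the tip projects where the finger shows, around scene crop (365,370), just behind the upper edge. I plan a single arc. It pulls the top toward the robot, presses it down, then pushes the lower edge forward, touching only the magnifying side.

```bash
cat >> h.py <<'E'
W=.011
def arc(a,ly=0.,rc=None,off=.007):
    b=float(np.interp(a,[0.3,2.6],[0,.6]))
    if rc is None: rc=float(np.interp(a,[0,.5,1.6,2.2],[.06,.057,.056,.064]))
    u=np.array([-np.sin(a),np.cos(a)]);n=np.array([np.cos(a),np.sin(a)]);e=np.array([np.cos(b),np.sin(b)])
    T=rc*u+(off+W*abs(n@e))*n
    return pose(T[0],ly,.18+T[1],b)
def rows(As,**k):
    from plant import r
    s=r.state(); p0,R0=s["eef_pos"],R.from_quat(s["tcp_rot"]); o=[];w=[]
    for a in As:
        p,Rm=arc(a,**k); o.append([round(float(v),3) for v in R0.inv().apply(p-p0)]); w.append([round(float(v),2) for v in (R0.inv()*Rm).as_rotvec()])
    print(o);print(w)
E
python3 -c "
from h import *
loc(); rows([0,0,0.02,.1,.18,.26,.34,.42])"
```

```text
t 4.4 tip local [ 0.0579 -0.0013  0.2499] tilt -0.003 F loc [-0.39  0.09  0.27] q [0.08 0.33 1.5  0.   1.31 1.26] op 0.01
[[-0.04, -0.001, 0.01], [-0.04, -0.001, 0.01], [-0.041, -0.001, 0.01], [-0.046, -0.001, 0.009], [-0.051, -0.001, 0.009], [-0.056, -0.001, 0.009], [-0.061, -0.001, 0.01], [-0.066, -0.001, 0.011]]
[[-0.0, 0.0, -0.0], [-0.0, 0.0, -0.0], [-0.0, 0.0, -0.0], [-0.0, 0.0, -0.0], [-0.0, 0.0, -0.0], [-0.0, 0.0, -0.0], [-0.0, 0.01, -0.0], [-0.0, 0.03, -0.0]]
```

>>> move_arm(grip=[1,1,1,1,1,1,1,1], offset=[[-0.015,-0.001,0.008],[-0.028,-0.001,0.01],[-0.036,-0.001,0.01],[-0.043,-0.001,0.01],[-0.05,-0.001,0.009],[-0.056,-0.001,0.009],[-0.061,-0.001,0.01],[-0.066,-0.001,0.011]], angular=[[0,0,0],[0,0,0],[0,0,0],[0,0,0],[0,0,0],[0,0,0],[0,0.01,0],[0,0.03,0]])

```text
time_s: 5.2
eef_pos: [0.52, 0.0906, 0.2576]
tcp_rot: [0.98, 0.196, 0.016, -0.003]
wrist_force: [0.5, -0.2, 1.2]
opening: -0.001
```

Run:
```python
from h import *
from plant import r
loc()
ps=r.camera("scene")
draw(ps,SX,SY,YAW,-.42,"pics/s3.png",(190,80,330,250),4)
rows(np.linspace(.5,1.06,8))
```

```text
t 5.2 tip local [-0.0063 -0.0008  0.2406] tilt 0.032 F loc [ 0.39 -0.42  1.15] q [0.03 0.23 1.68 0.01 1.21 1.21] op -0.0
[[-0.005, -0.0, 0.002], [-0.01, -0.0, 0.003], [-0.015, -0.0, 0.005], [-0.02, -0.0, 0.007], [-0.025, -0.0, 0.009], [-0.029, -0.0, 0.012], [-0.034, -0.0, 0.016], [-0.038, -0.0, 0.019]]
[[-0.0, 0.02, -0.0], [-0.0, 0.04, -0.0], [-0.0, 0.06, -0.0], [-0.0, 0.08, -0.0], [-0.0, 0.1, -0.0], [-0.0, 0.13, -0.0], [-0.0, 0.15, -0.0], [-0.0, 0.17, -0.0]]
```

View pics/s3.png

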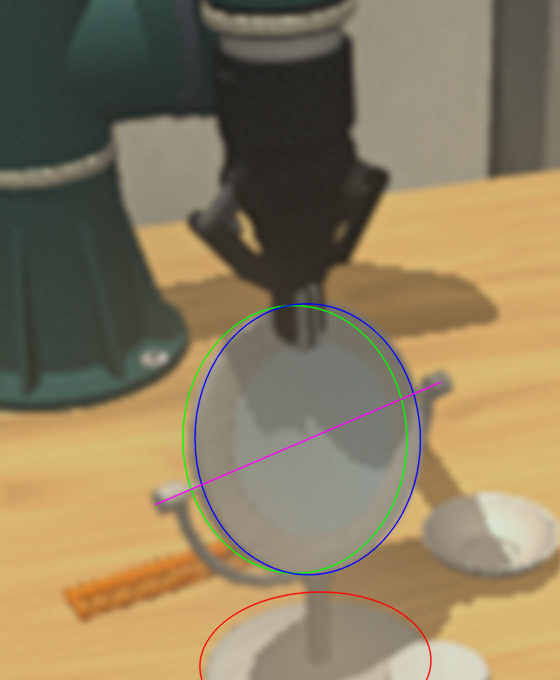

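The mirror turned to about -0.4 as planned. The finger is on the surround at (300,330) and the stand hasn't moved, so I continue the arc.

>>> move_arm(grip=[1,1,1,1,1,1,1,1], offset=[[-0.005,0,0.002],[-0.01,0,0.003],[-0.015,0,0.005],[-0.02,0,0.007],[-0.025,0,0.009],[-0.029,0,0.012],[-0.034,0,0.016],[-0.038,0,0.019]], angular=[[0,0.02,0],[0,0.04,0],[0,0.06,0],[0,0.08,0],[0,0.1,0],[0,0.13,0],[0,0.15,0],[0,0.17,0]])

```text
time_s: 6.05
eef_pos: [0.4845, 0.0762, 0.237]
tcp_rot: [0.976, 0.195, 0.099, -0.02]
wrist_force: [0.8, 0.0, 0.2]
opening: -0.0
```

Run:
```python
from h import *
loc()
rows(np.linspace(1.14,1.7,8))
```

```text
t 6.05 tip local [-0.0418 -0.0005  0.2203] tilt 0.201 F loc [ 0.75 -0.29  0.2 ] q [-0.05  0.12  1.9   0.11  0.95  1.07] op -0.0
[[-0.005, -0.0, 0.004], [-0.009, -0.0, 0.007], [-0.013, -0.0, 0.011], [-0.016, -0.0, 0.015], [-0.019, -0.0, 0.02], [-0.021, -0.0, 0.025], [-0.024, -0.0, 0.029], [-0.026, -0.0, 0.034]]
[[0.0, 0.02, -0.0], [0.0, 0.04, -0.0], [0.0, 0.06, -0.0], [0.0, 0.08, -0.0], [0.0, 0.1, -0.0], [0.0, 0.12, -0.0], [0.0, 0.14, -0.0], [0.0, 0.16, -0.0]]
```

>>> move_arm(grip=[1,1,1,1,1,1,1,1], offset=[[-0.005,0,0.004],[-0.009,0,0.007],[-0.013,0,0.011],[-0.016,0,0.015],[-0.019,0,0.02],[-0.021,0,0.025],[-0.024,0,0.029],[-0.026,0,0.034]], angular=[[0,0.02,0],[0,0.04,0],[0,0.06,0],[0,0.08,0],[0,0.1,0],[0,0.12,0],[0,0.14,0],[0,0.16,0]])

```text
time_s: 6.85
eef_pos: [0.4675, 0.0689, 0.1987]
tcp_rot: [0.965, 0.193, 0.176, -0.035]
wrist_force: [0.3, 0.5, 1.3]
opening: 0.003
```

Run:
```python
from h import *
from plant import r
loc()
ps=r.camera("scene")
draw(ps,SX,SY,YAW,-1.7,"pics/s4.png",(190,80,330,250),4)
rows(np.linspace(1.78,2.34,8))
```

```text
t 6.85 tip local [-0.0577 -0.0007  0.1828] tilt 0.362 F loc [0.45 0.32 1.34] q [-0.14  0.09  2.1   0.3   0.66  0.83] op 0.0
[[-0.002, 0.0, 0.005], [-0.005, 0.0, 0.01], [-0.007, 0.0, 0.015], [-0.009, 0.0, 0.021], [-0.01, 0.0, 0.025], [-0.011, 0.0, 0.03], [-0.011, 0.0, 0.035], [-0.011, 0.0, 0.039]]
[[-0.0, 0.03, -0.0], [-0.0, 0.05, -0.0], [-0.0, 0.07, -0.0], [-0.0, 0.09, -0.0], [-0.0, 0.11, -0.0], [-0.0, 0.13, -0.0], [-0.0, 0.15, -0.0], [-0.0, 0.17, -0.0]]
```

View pics/s4.png

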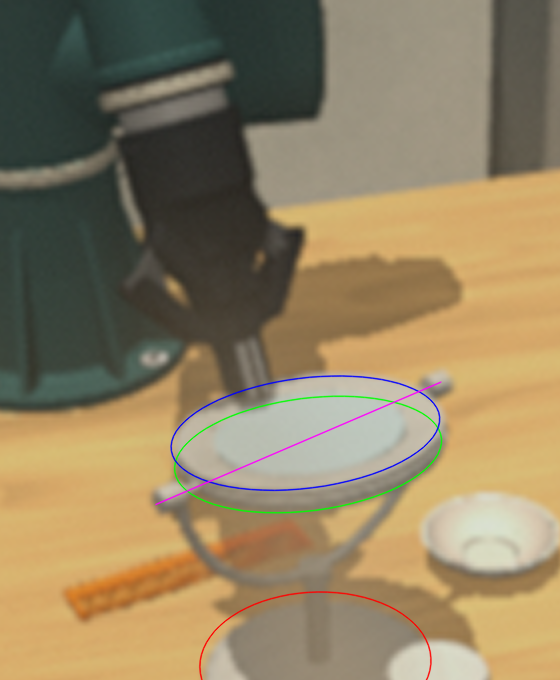

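```bash
sed -i 's/\[0.3,2.6\],\[0,.6\]/[0.3,1.75,2.4,3.1],[0,.38,.38,.55]/' h.py
python3 - <<'E'
from h import *
rows(np.linspace(1.78,2.34,8))
E
```

```text
[[-0.002, 0.0, 0.005], [-0.004, 0.0, 0.01], [-0.006, 0.0, 0.016], [-0.008, 0.0, 0.02], [-0.009, 0.0, 0.024], [-0.01, 0.0, 0.029], [-0.01, 0.0, 0.033], [-0.009, 0.0, 0.037]]
[[-0.0, 0.02, -0.0], [-0.0, 0.02, -0.0], [-0.0, 0.02, -0.0], [-0.0, 0.02, -0.0], [-0.0, 0.02, -0.0], [-0.0, 0.02, -0.0], [-0.0, 0.02, -0.0], [-0.0, 0.02, -0.0]]
```

>>> move_arm(grip=[1,1,1,1,1,1,1,1], offset=[[-0.002,0,0.005],[-0.004,0,0.01],[-0.006,0,0.016],[-0.008,0,0.02],[-0.009,0,0.024],[-0.01,0,0.029],[-0.01,0,0.033],[-0.009,0,0.037]], angular=[[0,0.02,0],[0,0.02,0],[0,0.02,0],[0,0.02,0],[0,0.02,0],[0,0.02,0],[0,0.02,0],[0,0.02,0]])

```text
time_s: 7.7
eef_pos: [0.472, 0.0709, 0.1604]
tcp_rot: [0.963, 0.193, 0.185, -0.037]
wrist_force: [-0.5, -1.3, 1.0]
opening: 0.004
```

Run:
```python
from h import *
from plant import r
loc()
ps=r.camera("scene")
draw(ps,SX,SY,YAW,-2.3,"pics/s5.png",(190,80,330,250),4)
rows(np.linspace(2.42,2.84,8))
```

```text
t 7.7 tip local [-0.0524 -0.0005  0.1446] tilt 0.379 F loc [-0.95 -1.06  0.97] q [-0.14  0.17  2.15  0.39  0.52  0.73] op 0.0
[[-0.001, -0.0, 0.005], [-0.0, -0.0, 0.008], [0.001, -0.0, 0.011], [0.002, -0.0, 0.014], [0.003, -0.0, 0.018], [0.005, -0.0, 0.021], [0.006, -0.0, 0.024], [0.008, -0.0, 0.027]]
[[-0.0, 0.01, -0.0], [-0.0, 0.02, -0.0], [-0.0, 0.03, -0.0], [-0.0, 0.05, -0.0], [-0.0, 0.06, -0.0], [-0.0, 0.08, -0.0], [-0.0, 0.09, -0.0], [-0.0, 0.11, -0.0]]
```

View pics/s5.png

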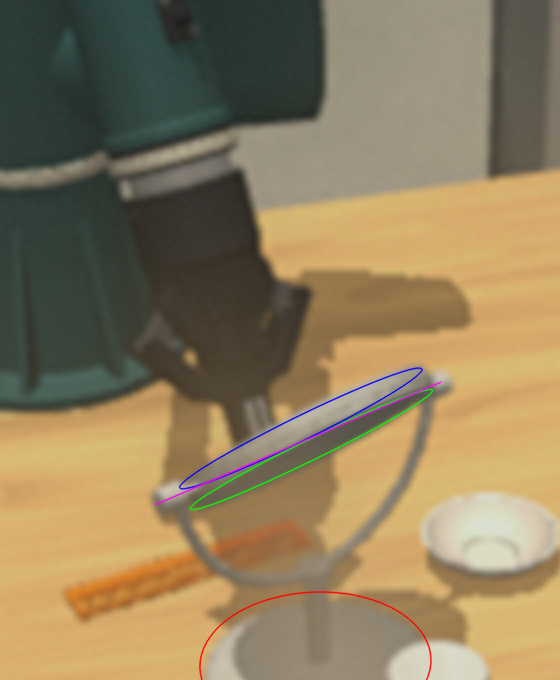

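The model fits at about -2.25, so the mirror is following and I keep going.

>>> move_arm(grip=[1,1,1,1,1,1,1,1], offset=[[-0.001,0,0.005],[0,0,0.008],[0.001,0,0.011],[0.002,0,0.014],[0.003,0,0.018],[0.005,0,0.021],[0.006,0,0.024],[0.008,0,0.027]], angular=[[0,0.01,0],[0,0.02,0],[0,0.03,0],[0,0.05,0],[0,0.06,0],[0,0.08,0],[0,0.09,0],[0,0.11,0]])

```text
time_s: 8.55
eef_pos: [0.4879, 0.0777, 0.1385]
tcp_rot: [0.951, 0.19, 0.238, -0.048]
wrist_force: [-1.3, 0.4, 0.8]
opening: -0.002
```

Run:
```python
from h import *
from plant import r
loc()
ps=r.camera("scene")
draw(ps,SX,SY,YAW,-2.8,"pics/s6.png",(190,80,330,250),4)
rows(np.linspace(2.88,3.1,8))
```

```text
t 8.55 tip local [-0.0334 -0.0004  0.1235] tilt 0.49 F loc [-1.07  0.9   0.77] q [-0.17  0.24  2.23  0.8   0.36  0.29] op -0.0
[[0.002, -0.0, 0.002], [0.003, -0.0, 0.004], [0.004, -0.0, 0.005], [0.005, -0.0, 0.007], [0.006, -0.0, 0.008], [0.007, -0.0, 0.01], [0.008, -0.0, 0.011], [0.009, -0.0, 0.013]]
[[-0.0, 0.01, -0.0], [-0.0, 0.01, -0.0], [-0.0, 0.02, -0.0], [-0.0, 0.03, -0.0], [-0.0, 0.04, -0.0], [-0.0, 0.04, -0.0], [-0.0, 0.05, -0.0], [-0.0, 0.06, -0.0]]
```

View pics/s6.png

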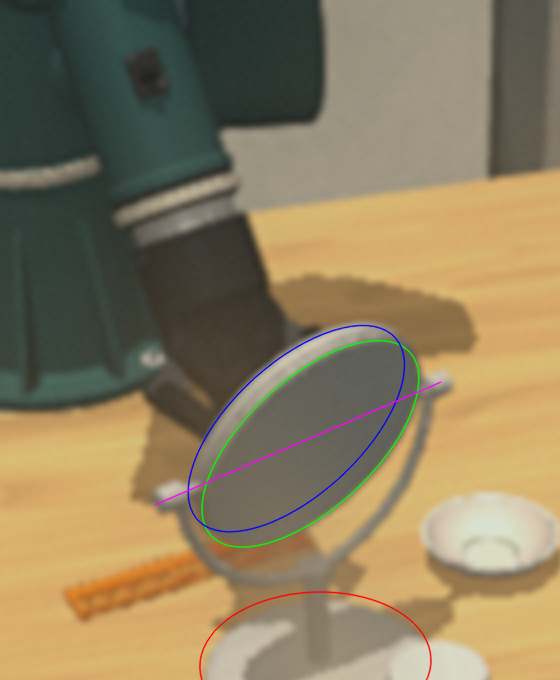

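```bash
sed -i 's/\[0,.38,.38,.55\]/[0,.38,.38,.49]/' h.py
python3 - <<'E'
from h import *
rows(np.linspace(2.88,3.14,8))
E
```

```text
[[0.002, -0.0, 0.002], [0.003, -0.0, 0.004], [0.005, -0.0, 0.006], [0.006, -0.0, 0.007], [0.007, -0.0, 0.009], [0.008, -0.0, 0.011], [0.01, -0.0, 0.012], [0.012, -0.0, 0.014]]
[[-0.0, -0.03, -0.0], [-0.0, -0.03, -0.0], [-0.0, -0.02, -0.0], [-0.0, -0.02, -0.0], [-0.0, -0.01, -0.0], [-0.0, -0.01, -0.0], [-0.0, -0.0, -0.0], [-0.0, -0.0, -0.0]]
```

>>> move_arm(grip=[1,1,1,1,1,1,1,1], offset=[[0.002,0,0.002],[0.003,0,0.004],[0.005,0,0.006],[0.006,0,0.007],[0.007,0,0.009],[0.008,0,0.011],[0.01,0,0.012],[0.011,0,0.013]], angular=[[0,0,0],[0,0,0],[0,0,0],[0,0,0],[0,0,0],[0,0,0],[0,0,0],[0,0,0]])

```text
time_s: 9.4
eef_pos: [0.5031, 0.0836, 0.1326]
tcp_rot: [0.951, 0.19, 0.238, -0.047]
wrist_force: [-0.8, -1.4, 0.3]
opening: 0.002
```

Run:
```python
from h import *
from plant import r
loc()
ps=r.camera("scene")
draw(ps,SX,SY,YAW,-3.1,"pics/s7.png",(190,80,330,250),4)
```

```text
t 9.4 tip local [-0.0171 -0.0008  0.1176] tilt 0.49 F loc [-1.27 -0.96  0.31] q [-0.14  0.27  2.21  0.81  0.34  0.31] op 0.0
```

View pics/s7.png

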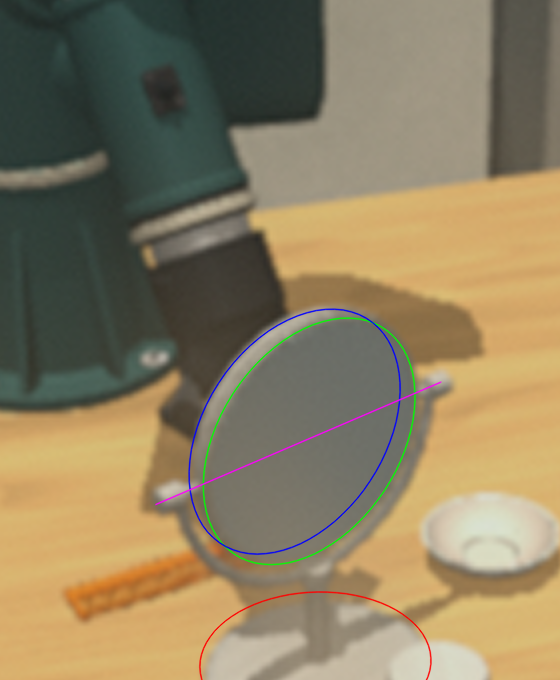

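>>> move_arm(grip=[1,1,1,1,1,1,1,1], offset=[[-0.009,0,-0.005],[-0.018,0,-0.01],[-0.027,0,-0.014],[-0.03,0,-0.03],[-0.025,0,-0.055],[-0.02,0,-0.085],[-0.015,0,-0.115],[-0.01,0,-0.145]], angular=[[0,0,0],[0,0,0],[0,0,0],[0,0,0],[0,-0.05,0],[0,-0.1,0],[0,-0.15,0],[0,-0.2,0]])

```text
time_s: 10.25
eef_pos: [0.4316, 0.0531, 0.2581]
tcp_rot: [0.97, 0.193, 0.141, -0.027]
wrist_force: [1.1, 0.8, -0.7]
opening: -0.001
```

Run:
```python
from h import *
loc()
rel(pose(-.15,-.3,.33,.1))
```

```text
t 10.25 tip local [-0.0981 -0.0015  0.2418] tilt 0.289 F loc [ 1.31  0.34 -0.73] q [-0.16 -0.03  2.02  0.19  0.91  0.92] op -0.0
off [-0.0212, 0.2989, -0.0981] ang [0.003, -0.189, -0.001]
```

>>> move_arm(grip=[1,1,1,1,1,1,1,1], offset=[[-0.005,0.01,-0.03],[-0.01,0.04,-0.06],[-0.015,0.08,-0.09],[-0.02,0.12,-0.1],[-0.02,0.16,-0.1],[-0.02,0.2,-0.1],[-0.02,0.25,-0.1],[-0.02,0.3,-0.1]], angular=[[0,-0.03,0],[0,-0.06,0],[0,-0.1,0],[0,-0.13,0],[0,-0.16,0],[0,-0.19,0],[0,-0.19,0],[0,-0.19,0]])

```text
time_s: 11.05
eef_pos: [0.5038, -0.2429, 0.346]
tcp_rot: [0.979, 0.196, 0.049, -0.01]
wrist_force: [0.8, 0.5, 0.2]
opening: 0.001
```

Run:
```python
from h import *
from plant import r
loc()
ps,pt=r.camera("scene"),r.camera("top")
draw(ps,SX,SY,YAW,-3.14,"pics/s8.png",(190,110,330,270),4)
draw(pt,SX,SY,YAW,-3.14,"pics/t8.png",(190,150,370,290),4)
M=[(p,r.masks_of("mirror",p)) for p in (ps,pt)]
for p,m in M:
    if not m: print("none"); continue
    m=m[0]["region"]; o=[]
    for th in np.arange(-3.5,-2.7,.04):
        z=np.zeros(m.shape,np.uint8)
        pts=np.vstack([proj(p,stand(SX,SY,YAW,rim(th,d,rr))) for d,rr in((-.007,.08),(.007,.08),(0,.082))])
        cv2.fillConvexPoly(z,cv2.convexHull(pts.astype(np.float32)).round().astype(np.int32),1)
        o.append((round((m&(z>0)).sum()/(m|(z>0)).sum(),3),round(th,2)))
    print(sorted(o)[-4:])
```

```text
t 11.05 tip local [-0.1484 -0.3024  0.329 ] tilt 0.101 F loc [0.91 0.15 0.24] q [-0.63  0.19  1.51  0.09  1.39  0.53] op 0.0
[(np.float64(0.919), np.float64(-3.02)), (np.float64(0.934), np.float64(-3.06)), (np.float64(0.936), np.float64(-3.14)), (np.float64(0.941), np.float64(-3.1))]
[(np.float64(0.822), np.float64(-3.18)), (np.float64(0.867), np.float64(-3.34)), (np.float64(0.879), np.float64(-3.14)), (np.float64(0.882), np.float64(-3.3))]
```

View pics/s8.png

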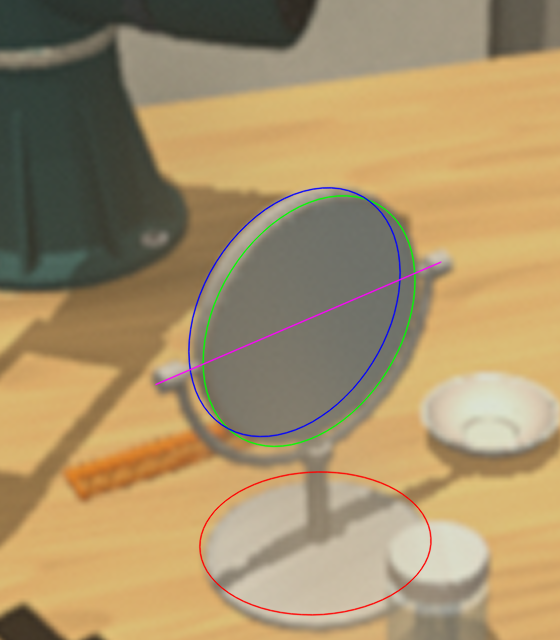

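View pics/t8.png

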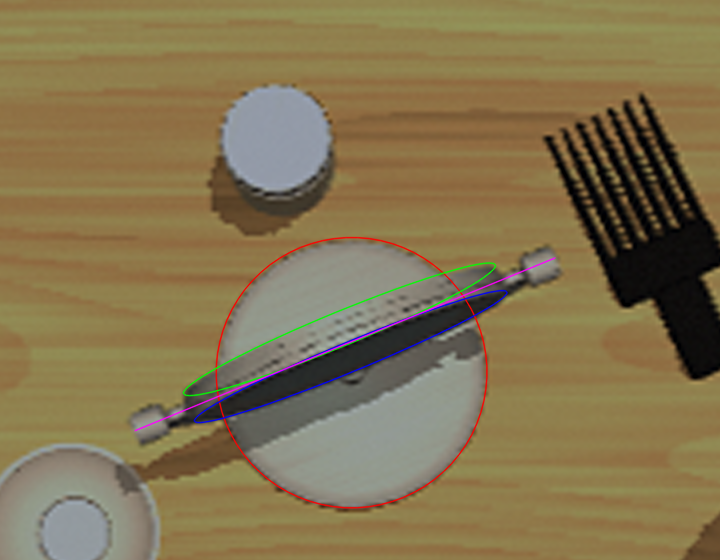

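```bash
python3 -c "
from plant import r
print(r.close_job())"
```

```text
the job is handed in; nothing more can be done
None
```

I turned the mirror half a turn and handed the job in at about 11 s of the 53 s allowed. It now stands upright with its magnifying side to the robot. I used the shut fingertips in one sweep and touched only the magnifying side: I pulled the top towards the robot, pressed it down and round, then pushed the lower edge away.

Last checks, after pulling the arm well clear:
- **Mirror angle:** the scene-camera fit gives -3.10 rad, well inside the ±0.2 rad tolerance. The top-camera fit was less clear, scoring almost the same at -3.30 and -3.14. With the model drawn at -3.14, the outline fits both pictures apart from a few pixels.
- **Stand:** the foot still matches its starting outline in the top picture. In the scene picture it is a few pixels off, as it was before I moved anything; I put that down to calibration and didn't look into it.
- **Other things:** the dish, jar, comb and hair pick look unmoved in the last pictures. I didn't measure them again. The spray can and cream pot were outside the cropped pictures I viewed; the arm never went near them.
- **Forces:** the wrist force readings stayed under about 2 N.

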